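# Put the seasonings back in their rack and tray

### The job

Put the seasonings away: stand the two slim dark-capped spice jars in the round holes of the wooden rack, and the two dome-topped shakers in the compartments of the metal tray, one to each place, upright and down on the bottom. They are glass, so set them down rather than dropping them, and do not tip them over. Leave the two wide jars and the small tin where they stand.

Things in the scene. Friction and masses are not known exactly. Their poses are not given: they have to be found in the camera images.
- spice_jar_a: spice jar: slim straight clear round jar with a tall dark flat-topped cap, 41 mm in diameter, 105 mm high, about 0.11 kg, standing upright. Origin: centre of its underside, z up. One of two alike; either may go in either hole of the rack
- spice_jar_b: spice jar: slim straight clear round jar with a tall dark flat-topped cap, 41 mm in diameter, 105 mm high, about 0.11 kg, standing upright. Origin: centre of its underside, z up. One of two alike; either may go in either hole of the rack
- shaker_a: shaker: short clear round body with a domed pale grey pierced top, 44 mm in diameter up to 74 mm height, the dome narrows to 34 mm or less above, 90 mm high in all, about 0.1 kg, standing upright. Origin: centre of its underside, z up. One of two alike; either may go in either compartment of the tray
- shaker_b: shaker: short clear round body with a domed pale grey pierced top, 44 mm in diameter up to 74 mm height, the dome narrows to 34 mm or less above, 90 mm high in all, about 0.1 kg, standing upright. Origin: centre of its underside, z up. One of two alike; either may go in either compartment of the tray
- spice_rack: low wooden rack, fixed to the worktop, 92 x 180 mm (x, y), a block 34 mm high with end cheeks 40 mm high; two round holes of 58 mm diameter, open at the top, centred at y = -40 and y = +40 mm (x = 0) in its frame, 26 mm deep, their floors 8 mm above the worktop. Origin: centre of its underside on the worktop; y runs along the row of holes, z up
- cruet_tray: shallow grey metal tray, fixed, 74 x 160 mm (x, y), rim 32 mm high, end loops out to y = +-95 mm; a 4 mm wall, 24 mm high, across its middle leaves two compartments, each 66 mm (x) by 74 mm (y), centred at x = 0, y = -39 and +39 mm in its frame, floors 4 mm above the worktop. Origin: centre of its underside on the worktop; y along the row of compartments, z up
- salsa_jar: bystander: wide jar of red sauce with a yellow lid, 66 mm in diameter, 100 mm high. Not to be moved. Origin: centre of its underside, z up.
- clear_jar: bystander: wide empty clear jar with a dark brown lid, 64 mm in diameter, 99 mm high. Not to be moved. Origin: centre of its underside, z up.
- paste_tin: bystander: small closed tin, 57 mm in diameter, 72 mm high. Not to be moved. Origin: centre of its underside, z up.
There are look-alikes about, which are no part of the job. What is shaped like the spice_jar_a but blue is not meant.

How it is judged:
By the outcome, as a careful person would: the job done as asked, in the order asked, and still so for the second after the job is handed in, with the robot touching nothing.
It also fails if it takes over 88 s, if anything falls off the work surface, if the arm or the gripper's body presses on something with over 40 N, if the wrist force passes 120 N, or if a joint passes its speed limit or range.

### The arm

A 6-joint arm with a two-finger parallel gripper is mounted at the origin on a cart in front of the work surface, level with it; the furniture and walls round the work are solid. World frame = base frame: x ahead of the robot, y to its left, z up, the work surface at z = 0. Lengths are in mm, angles in rad, forces in N, time in s.
With the tool pointing down it reaches from about 400 to 925 mm from the base axis. Payload 12.5 kg.
Tool frame: the origin (TCP) lies on the centre line of the jaws, within the pads' length; the fingertips stand 14 mm ahead of it and the grasp point (between the pads) lies 5 mm behind it; z points along the fingers, x is the direction in which the jaws open and shut, and the axes are right-handed (so a half turn about z gives the same grasp; the last joint's range is limited). The gripper opens to 95 mm and grips with 3 to 60 N. Pads are 20 mm wide; open, the fingers measure 119 mm over their backs; the gripper's body (75 mm by 180 mm) begins 59 mm behind the grasp point.
Start: joints at [1.112, 0.491, 1.559, -0, 1.092, -0.106], TCP at [215.938, 586.529, 228.661] pointing down, gripper open.
Joint ranges: [-3.1, 3.1], [-0.84, 2.19], [0.05, 2.79], [-1.13, 4.28], [0.06, 2.93], [-2.69, 2.69]. Speed limits (rad/s): [2.22, 2.22, 2.79, 3.14, 3.14, 3.14].

### API

Orientations are given as [roll, pitch, yaw] about the fixed x, y, z axes, in that order (R = Rz(yaw) Ry(pitch) Rx(roll)).
In Python, from cell import state, read_camera, job_done gives the robot as it stands.
- The arm moves only by the shell command python3 -m handwheel 'ROWS'. ROWS is JSON, a list of rows, each an object of numbers: "hand": the finger opening in m, from 0 to 0.0951; "x", "y", "z": the shift along the world's x, y, z in m; "spin": the turn about the world's z in units of 5 degrees (1.0 is 5 degrees). In form: [{"hand": .., "x": .., "y": .., "z": .., "spin": ..}, ...]. A call has 1 to 20 rows; each row is the pose to reach, as a shift and turn from the pose commanded when the call began; what a row does not reach only later rows make up. A row lasts 1/12 s, in which the tool goes at most 41.7 mm and 7.16 degrees, less where a joint would pass 70% of its speed; a pose out of reach is approached as far as the arm can. A call with a gripper value outside its range is refused whole. The fingers move at their own pace and stop on an object; the grip force is fixed at half the most. Time passes only in rows, so rows that repeat a pose let the fingers close. It gives the time, the measured TCP pose, the force and the opening at its end, in the units of the state.
- state(): the state, without advancing time (a new reading comes with each control period).
- read_camera(name): name is "scene" or "top" or "wrist"; returns a dict with "img" (400x640x3 uint8, red, green, blue), "fx", "fy", "cx", "cy" (pixels), "T" (4x4, takes a point from camera to world coordinates). Camera axes: x right, y down, z forward; pixel columns grow to the right and rows downward; lengths in mm; the calibration is good to about 2 mm. A picture is of the moment at which its call begins. There is no depth.
- job_done(): hands the job in, once; it reports no verdict.
The state is a dict: "t": time; "joints": joint angles; "qvel": joint speeds; "tau": joint torques, N m; "eef_pos": TCP position; "tcp_rot": TCP orientation; "ft_force": force on the tool from outside, world axes, zero at the start; "moment": the same for the moment, N m; "opening": opening from 0.0 (shut) to 1.0 (fully open).
Only numpy, scipy, OpenCV 4.12 (cv2) and the standard library are available. Lean on these libraries where they do the work, as an engineer would, in place of code of your own. Each camera call takes 0.05 s, during which the arm holds its last target. There are 200 camera calls.

## Working session

There is one attempt and no reset: what is moved stays moved. The work goes in short steps, Python scripts to look and compute and a shell command to move; the robot and the scene stay as the last step left them, time stands still between calls to the robot, and variables do not carry over. Pictures are saved under pics/ and viewed, about 12 in all and at most 16, crops included, and the job is handed in when it is done.

```bash
mkdir -p pics; ls; cat > h.py <<'E'
import numpy as np,cv2
from cell import state,read_camera
def grab(n,f):
    c=read_camera(n); cv2.imwrite(f,cv2.cvtColor(c['img'],cv2.COLOR_RGB2BGR)); np.savez(f[:-4]+'.npz',**c); return c
def load(f): return dict(np.load(f))
def ray(c,u,v,z):
    T=c['T']; d=T[:3,:3]@np.array([(u-c['cx'])/c['fx'],(v-c['cy'])/c['fy'],1]); o=T[:3,3]
    return o+d*(z-o[2])/d[2]
def proj(c,p):
    T=c['T']; q=T[:3,:3].T@(np.array(p,float)-T[:3,3]); return [round(float(x)) for x in (c['fx']*q[0]/q[2]+c['cx'],c['fy']*q[1]/q[2]+c['cy'])]
E
python3 - <<'E'
from h import *
for n in ('top','scene'):
    c=grab(n,f'pics/{n}0.png'); print(n,c['fx'],c['cx'],c['cy'],c['T'].round(3).tolist())
s=state();print(s)
E
```

```text
pics
top 443.88893046728793 323.1553417189735 195.3821679534549 [[-0.023, -0.998, 0.063, 342.18], [-1.0, 0.022, -0.013, 60.942], [0.012, -0.063, -0.998, 1591.233], [0.0, 0.0, 0.0, 1.0]]
scene 439.2608069376694 321.9566479609953 195.996231043212 [[0.703, -0.49, 0.516, -203.487], [-0.711, -0.473, 0.52, -608.142], [-0.011, -0.733, -0.681, 933.463], [0.0, 0.0, 0.0, 1.0]]
{'t': 0.1, 'joints': array([ 1.11243696e+00,  4.91451620e-01,  1.55935224e+00, -5.07673615e-05,
        1.09169428e+00, -1.05577040e-01]), 'qvel': array([ 0.00033891,  0.00142504, -0.00182447,  0.00019655,  0.00033668,
       -0.00014566]), 'tau': array([ 3.15837839e-03, -6.13620257e+01, -2.58605486e+01,  6.93818252e-02,
        4.70030971e-02, -5.21143909e-05]), 'eef_pos': array([215.83782913, 586.35163785, 228.16227914]), 'tcp_rot': array([-3.14154201e+00,  9.05187185e-04,  1.21803745e+00]), 'ft_force': array([-0.02368299, -0.50525511,  0.12085595]), 'moment': array([-0.01239927, -0.00093757, -0.01317365]), 'opening': 0.9985006190370256}
```

View pics/top0.png

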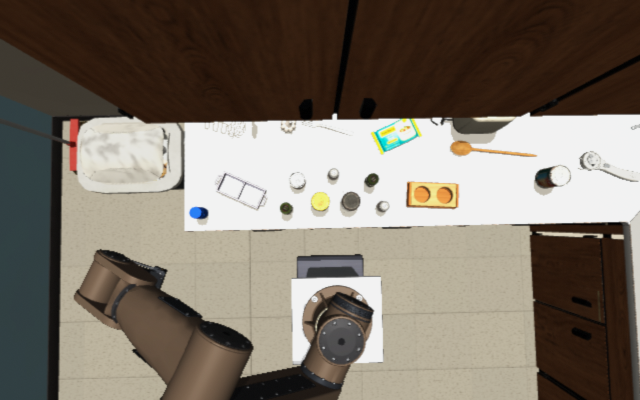

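View pics/scene0.png

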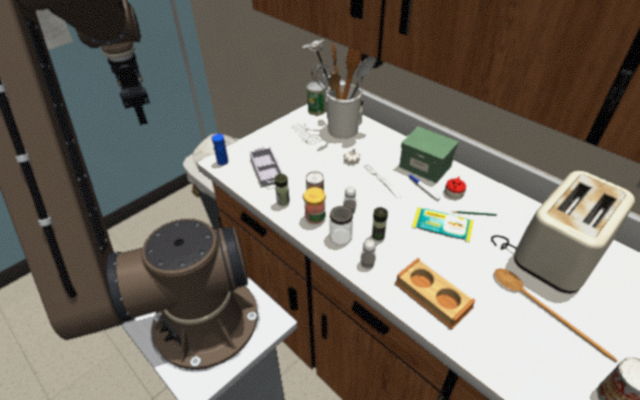

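The top view shows spice jars at about (286,208) and (372,180), and shakers at (334,174) and (383,207). The rack is at (433,195) and the tray at (241,191). The wide jars are at (320,202) and (351,201), the tin at (298,181), and the blue decoy at (198,213). I'll zoom in next.

```bash
python3 - <<'E'
from h import *
c=load('pics/top0.npz');im=cv2.cvtColor(c['img'],cv2.COLOR_RGB2BGR)
a=cv2.resize(im[160:225,205:305],None,fx=8,fy=8,interpolation=cv2.INTER_CUBIC)[:,:800]
cv2.imwrite('pics/ca.png',cv2.resize(im[165:225,270:395],None,fx=6.4,fy=6.4,interpolation=cv2.INTER_CUBIC))
s=load('pics/scene0.npz');
cv2.imwrite('pics/cs.png',cv2.resize(cv2.cvtColor(s['img'],cv2.COLOR_RGB2BGR)[130:330,240:490],None,fx=3,fy=3,interpolation=cv2.INTER_CUBIC))
g=im.astype(int)
# rack: orange mask ; holes
hsv=cv2.cvtColor(im,cv2.COLOR_BGR2HSV)
m=cv2.inRange(hsv,(8,90,60),(25,255,255)); m[:, :400]=0;m[:,465:]=0;m[:175]=0;m[215:]=0
k,_=cv2.findContours(m,cv2.RETR_EXTERNAL,cv2.CHAIN_APPROX_NONE);k=max(k,key=cv2.contourArea)
r=cv2.minAreaRect(k);print('rack',r,[ray(c,*p,37)[:2].round() .tolist() for p in cv2.boxPoints(r)],ray(c,*r[0],37).round(1))
v=hsv[...,2]
m=((v<225)*255).astype(np.uint8);m[:,:205]=0;m[:,270:]=0;m[:168]=0;m[215:]=0
k,_=cv2.findContours(m,cv2.RETR_EXTERNAL,cv2.CHAIN_APPROX_NONE);k=max(k,key=cv2.contourArea)
r=cv2.minAreaRect(k);print('tray',r,[ray(c,*p,28)[:2].round().tolist() for p in cv2.boxPoints(r)],ray(c,*r[0],28).round(1))
for n,(u,w),z in [('ja',(286,208),105),('jb',(372,180),105),('sa',(334,174),90),('sb',(383,207),90),('salsa',(320,202),100),('clear',(351,201),99),('tin',(298,181),72)]:
    print(n,ray(c,u,w,z).round())
E
```

```text
rack ((432.2816162109375, 194.74090576171875), (51.58024215698242, 24.853431701660156), 2.385944128036499) [[396.0, -249.0], [483.0, -256.0], [471.0, -438.0], [384.0, -431.0]] [ 433.4 -343.6   37. ]
tray ((240.58245849609375, 190.81443786621094), (54.7271614074707, 23.1498966217041), 23.96249008178711) [[467.0, 435.0], [541.0, 401.0], [459.0, 226.0], [385.0, 261.0]] [463.  330.8  28. ]
ja [396. 167. 105.]
jb [ 484. -124.  105.]
sa [508.   3.  90.]
sb [ 392. -161.   90.]
salsa [414.  52. 100.]
clear [415. -52.  99.]
tin [489. 126.  72.]
```

View pics/ca.png

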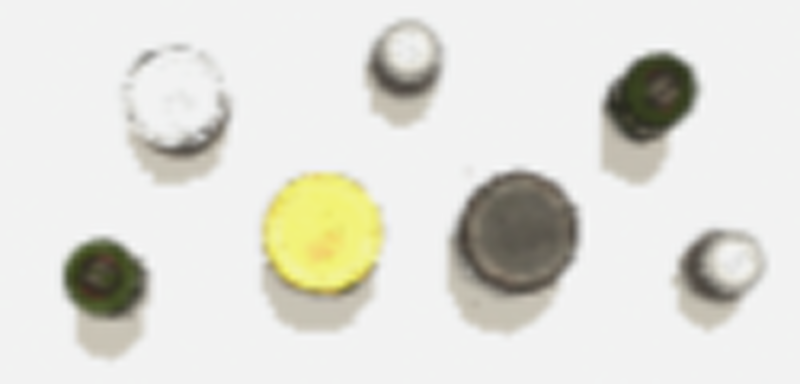

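View pics/cs.png

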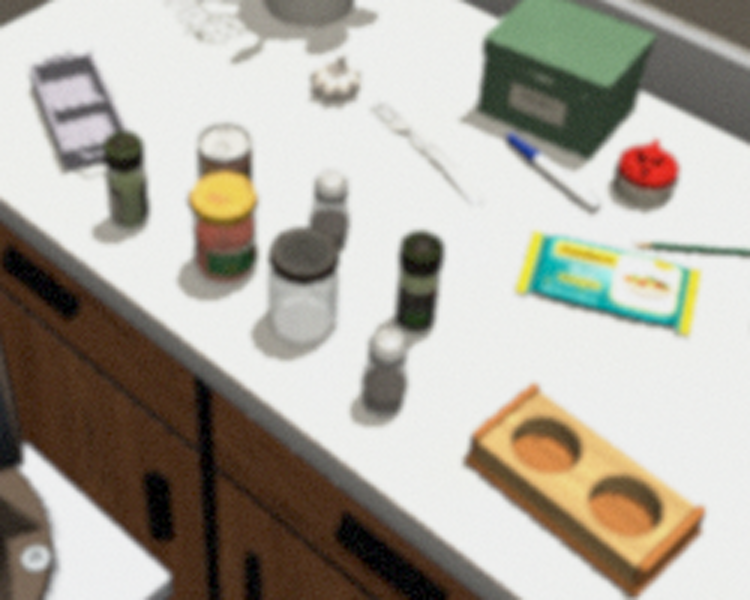

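```bash
python3 - <<'E'
from h import *
c=load('pics/top0.npz');s=load('pics/scene0.npz')
D={'ja':((100,274),(122,143),105),'jb':((661,89),(421,246),105),'sa':((409,50),(331,178),88),'sb':((732,260),(389,338),88)}
for n,(a,b,z) in D.items():
    ua=[(a[0]+.5)/6.4-.5+270,(a[1]+.5)/6.4-.5+165]; ub=[(b[0]+.5)/3-.5+240,(b[1]+.5)/3-.5+130]
    print(n,ray(c,*ua,z).round(),ray(s,*ub,z).round())
im=cv2.cvtColor(c['img'],cv2.COLOR_RGB2HSV)
for b in ((545,445),(625,505)): print('hole scene',ray(s,b[0]/3+240,b[1]/3+130,34).round())
m=((im[...,2]<215)*255).astype(np.uint8)
big=cv2.resize(cv2.cvtColor(c['img'],cv2.COLOR_RGB2BGR)[165:225,205:265],None,fx=6,fy=6,interpolation=cv2.INTER_CUBIC)
b2=cv2.resize(cv2.cvtColor(c['img'],cv2.COLOR_RGB2BGR)[165:225,400:470],None,fx=6,fy=6,interpolation=cv2.INTER_CUBIC)
cv2.imwrite('pics/cb.png',np.hstack([big,b2]))
E
```

```text
ja [398. 169. 105.] [397. 168. 105.]
jb [ 489. -127.  105.] [ 488. -129.  105.]
sa [514.   4.  88.] [514.   1.  88.]
sb [ 399. -164.   88.] [ 398. -170.   88.]
hole scene [ 436. -312.   34.]
hole scene [ 432. -392.   34.]
```

View pics/cb.png

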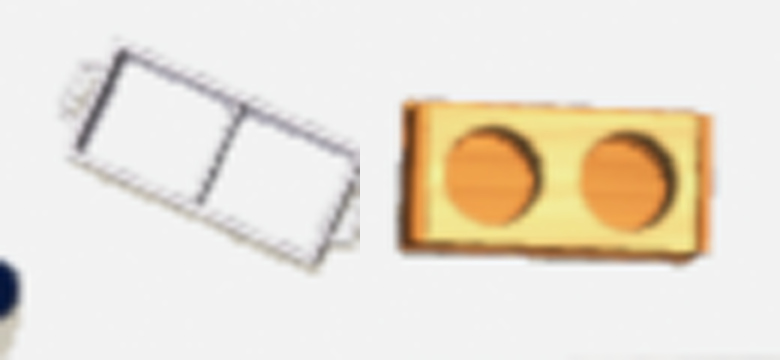

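Both views agree to a few mm. Targets: spice jar A (398,168), spice jar B (489,-128), shaker A (514,2), shaker B (399,-167). The holes are near (436,-309) and (432,-389), and the compartments near (481,362) and (448,292). I'll go above jar A with a yaw of about -0.25, which suits every grasp and placing.

```bash
python3 -m handwheel '[{"hand":0.07,"x":0.05,"y":-0.11,"z":-0.01,"spin":-4.2},{"hand":0.07,"x":0.1,"y":-0.22,"z":-0.02,"spin":-8.4},{"hand":0.07,"x":0.182,"y":-0.418,"z":-0.028,"spin":-16.8},{"hand":0.07,"x":0.182,"y":-0.418,"z":-0.028,"spin":-16.8},{"hand":0.07,"x":0.182,"y":-0.418,"z":-0.028,"spin":-16.8},{"hand":0.07,"x":0.182,"y":-0.418,"z":-0.028,"spin":-16.8},{"hand":0.07,"x":0.182,"y":-0.418,"z":-0.028,"spin":-16.8},{"hand":0.07,"x":0.182,"y":-0.418,"z":-0.028,"spin":-16.8},{"hand":0.07,"x":0.182,"y":-0.418,"z":-0.028,"spin":-16.8},{"hand":0.07,"x":0.182,"y":-0.418,"z":-0.028,"spin":-16.8},{"hand":0.07,"x":0.182,"y":-0.418,"z":-0.028,"spin":-16.8},{"hand":0.07,"x":0.182,"y":-0.418,"z":-0.028,"spin":-16.8},{"hand":0.07,"x":0.182,"y":-0.418,"z":-0.028,"spin":-16.8},{"hand":0.07,"x":0.182,"y":-0.418,"z":-0.028,"spin":-16.8},{"hand":0.07,"x":0.182,"y":-0.418,"z":-0.028,"spin":-16.8},{"hand":0.07,"x":0.182,"y":-0.418,"z":-0.028,"spin":-16.8}]'
python3 - <<'E'
from h import *
c=grab('wrist','pics/w1.png');s=state();print(s['eef_pos'],s['joints'],c['T'].round(2).tolist())
for n,p in dict(ja=(398,168,105),t1=(448,292,4),tin=(489,126,72)).items(): print(n,proj(c,p))
E
```

```text
t: 1.43
eef_pos: [397.5, 169.5, 200.7]
tcp_rot: [3.142, 0.0, -0.244]
ft_force: [0.3, 0.6, 0.3]
opening: 0.735
[397.50924416 169.52607162 200.68006037] [ 2.50039122e-01  2.56757343e-01  2.04230146e+00 -3.19747389e-05
  8.42440029e-01  4.94247640e-01] [[0.97, -0.23, -0.07, 416.93], [-0.24, -0.93, -0.28, 247.69], [0.0, 0.29, -0.96, 357.56], [0.0, 0.0, 0.0, 1.0]]
ja [316, 205]
t1 [334, 49]
tin [420, 213]
```

View pics/w1.png

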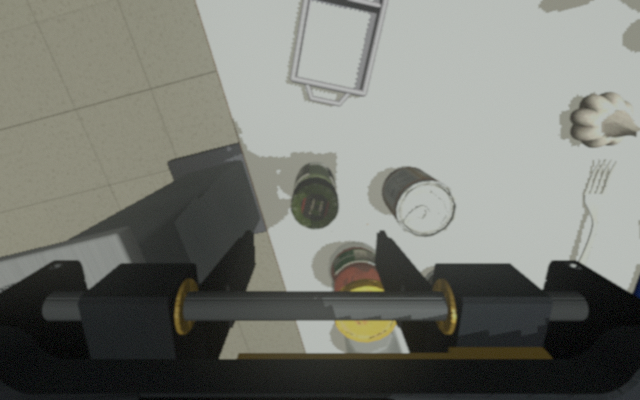

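The wrist view shows jar A's cap centre at (317,207) against a predicted (316,205), and compartment 1 at about (337,45) against (334,49). I'll descend, grip and lift.

```bash
python3 -m handwheel '[{"hand":0.07,"z":-0.03},{"hand":0.07,"z":-0.06},{"hand":0.07,"z":-0.09},{"hand":0.07,"z":-0.115},{"hand":0.07,"z":-0.135},{"hand":0.07,"z":-0.14},{"hand":0.07,"z":-0.14},{"hand":0.02,"z":-0.14},{"hand":0.02,"z":-0.14},{"hand":0.02,"z":-0.14},{"hand":0.02,"z":-0.14},{"hand":0.02,"z":-0.14},{"hand":0.02,"z":-0.14},{"hand":0.02,"z":-0.14},{"hand":0.02,"z":-0.14}]'
```

```text
invalid input
```

```bash
python3 -m handwheel '[{"hand":0.07,"x":0,"y":0,"z":-0.03,"spin":0},{"hand":0.07,"x":0,"y":0,"z":-0.06,"spin":0},{"hand":0.07,"x":0,"y":0,"z":-0.09,"spin":0},{"hand":0.07,"x":0,"y":0,"z":-0.115,"spin":0},{"hand":0.07,"x":0,"y":0,"z":-0.135,"spin":0},{"hand":0.07,"x":0,"y":0,"z":-0.14,"spin":0},{"hand":0.07,"x":0,"y":0,"z":-0.14,"spin":0},{"hand":0.02,"x":0,"y":0,"z":-0.14,"spin":0},{"hand":0.02,"x":0,"y":0,"z":-0.14,"spin":0},{"hand":0.02,"x":0,"y":0,"z":-0.14,"spin":0},{"hand":0.02,"x":0,"y":0,"z":-0.14,"spin":0},{"hand":0.02,"x":0,"y":0,"z":-0.14,"spin":0},{"hand":0.02,"x":0,"y":0,"z":-0.14,"spin":0},{"hand":0.02,"x":0,"y":0,"z":-0.14,"spin":0}]'
```

```text
t: 2.65
eef_pos: [398.1, 168.6, 61.3]
tcp_rot: [-3.141, -0.001, -0.248]
ft_force: [-1.3, 0.2, 8.9]
opening: 0.425
```

```bash
python3 -m handwheel '[{"hand":0.02,"x":0,"y":0,"z":0.02,"spin":0},{"hand":0.02,"x":0,"y":0,"z":0.05,"spin":0},{"hand":0.02,"x":0,"y":0,"z":0.09,"spin":0},{"hand":0.02,"x":0,"y":0,"z":0.13,"spin":0},{"hand":0.02,"x":0.01,"y":-0.03,"z":0.14,"spin":0},{"hand":0.02,"x":0.02,"y":-0.07,"z":0.14,"spin":0},{"hand":0.02,"x":0.03,"y":-0.11,"z":0.14,"spin":0},{"hand":0.02,"x":0.04,"y":-0.15,"z":0.14,"spin":0},{"hand":0.02,"x":0.04,"y":-0.19,"z":0.14,"spin":0},{"hand":0.02,"x":0.04,"y":-0.23,"z":0.14,"spin":0},{"hand":0.02,"x":0.04,"y":-0.27,"z":0.14,"spin":0},{"hand":0.02,"x":0.04,"y":-0.31,"z":0.14,"spin":0},{"hand":0.02,"x":0.04,"y":-0.35,"z":0.14,"spin":0},{"hand":0.02,"x":0.04,"y":-0.39,"z":0.14,"spin":0},{"hand":0.02,"x":0.037,"y":-0.43,"z":0.14,"spin":0},{"hand":0.02,"x":0.034,"y":-0.47,"z":0.14,"spin":0},{"hand":0.02,"x":0.034,"y":-0.51,"z":0.14,"spin":0},{"hand":0.02,"x":0.034,"y":-0.54,"z":0.14,"spin":0},{"hand":0.02,"x":0.034,"y":-0.557,"z":0.14,"spin":0},{"hand":0.02,"x":0.034,"y":-0.557,"z":0.14,"spin":0}]'
python3 - <<'E'
from h import *
c=grab('wrist','pics/w2.png');s=state();print(s['eef_pos'],s['opening'],s['ft_force'])
for n,p in dict(jb=(s['eef_pos'][0],s['eef_pos'][1],s['eef_pos'][2]-60),h1=(436,-309,34),h2=(432,-389,34),sb=(399,-167,88),jb2=(489,-128,105)).items(): print(n,proj(c,p))
E
```

```text
t: 4.32
eef_pos: [431.3, -391.7, 200.2]
tcp_rot: [3.141, -0.0, -0.251]
ft_force: [-0.1, 0.8, -1.5]
opening: 0.423
[ 431.35463503 -389.67882469  200.18528508] 0.42925846749853425 [-0.41331293  0.03239552 -2.07968559]
jb [314, 216]
h1 [298, 101]
h2 [315, 180]
sb [188, -95]
jb2 [298, -238]
```

View pics/w2.png

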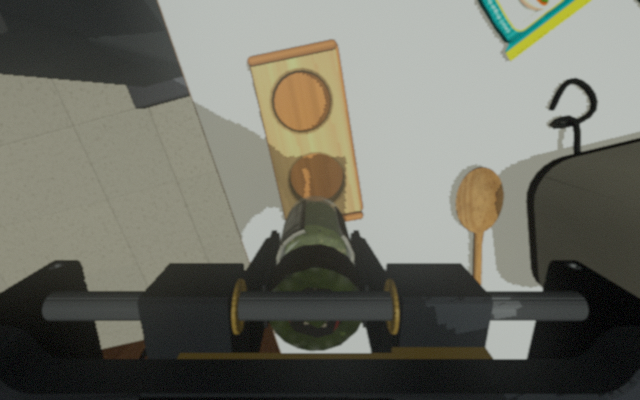

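The holes appear at (301,100) and (317,178), within 3 px of prediction (about 2 mm in x). I'll lower the jar with a +2 mm x correction and feel for contact.

```bash
python3 -m handwheel '[{"hand":0.02,"x":0.002,"y":0,"z":-0.03,"spin":0},{"hand":0.02,"x":0.002,"y":0,"z":-0.06,"spin":0},{"hand":0.02,"x":0.002,"y":0,"z":-0.085,"spin":0},{"hand":0.02,"x":0.002,"y":0,"z":-0.105,"spin":0},{"hand":0.02,"x":0.002,"y":0,"z":-0.118,"spin":0},{"hand":0.02,"x":0.002,"y":0,"z":-0.124,"spin":0},{"hand":0.02,"x":0.002,"y":0,"z":-0.128,"spin":0},{"hand":0.02,"x":0.002,"y":0,"z":-0.13,"spin":0},{"hand":0.02,"x":0.002,"y":0,"z":-0.131,"spin":0},{"hand":0.02,"x":0.002,"y":0,"z":-0.131,"spin":0},{"hand":0.02,"x":0.002,"y":0,"z":-0.131,"spin":0}]'
```

```text
t: 5.28
eef_pos: [434.1, -388.6, 70.4]
tcp_rot: [3.141, -0.001, -0.248]
ft_force: [0.3, 0.6, -1.7]
opening: 0.426
```

```bash
python3 -m handwheel '[{"hand":0.02,"x":0,"y":0,"z":-0.001,"spin":0},{"hand":0.02,"x":0,"y":0,"z":-0.002,"spin":0},{"hand":0.02,"x":0,"y":0,"z":-0.002,"spin":0},{"hand":0.02,"x":0,"y":0,"z":-0.002,"spin":0}]'
```

```text
t: 5.62
eef_pos: [434.1, -388.8, 69.3]
tcp_rot: [3.141, -0.001, -0.248]
ft_force: [-3.4, 2.4, 13.1]
opening: 0.426
```

Contact is at floor height. I'll release, rise, and go above jar B.

```bash
python3 -m handwheel '[{"hand":0.07,"x":0,"y":0,"z":0,"spin":0},{"hand":0.07,"x":0,"y":0,"z":0,"spin":0},{"hand":0.07,"x":0,"y":0,"z":0,"spin":0},{"hand":0.07,"x":0,"y":0,"z":0,"spin":0},{"hand":0.07,"x":0,"y":0,"z":0.02,"spin":0},{"hand":0.07,"x":0,"y":0,"z":0.05,"spin":0},{"hand":0.07,"x":0,"y":0,"z":0.09,"spin":0},{"hand":0.07,"x":0,"y":0,"z":0.12,"spin":0},{"hand":0.07,"x":0.01,"y":0.04,"z":0.13,"spin":0},{"hand":0.07,"x":0.02,"y":0.08,"z":0.13,"spin":0},{"hand":0.07,"x":0.03,"y":0.12,"z":0.13,"spin":0},{"hand":0.07,"x":0.04,"y":0.16,"z":0.13,"spin":0},{"hand":0.07,"x":0.05,"y":0.2,"z":0.13,"spin":0},{"hand":0.07,"x":0.055,"y":0.235,"z":0.13,"spin":0},{"hand":0.07,"x":0.055,"y":0.255,"z":0.13,"spin":0},{"hand":0.07,"x":0.055,"y":0.261,"z":0.13,"spin":0},{"hand":0.07,"x":0.055,"y":0.261,"z":0.13,"spin":0},{"hand":0.07,"x":0.055,"y":0.261,"z":0.13,"spin":0}]'
python3 - <<'E'
from h import *
c=grab('wrist','pics/w3.png');s=state();print(s['eef_pos'],s['opening'],s['ft_force'])
for n,p in dict(jb2=(489,-128,105),sa=(514,2,88)).items(): print(n,proj(c,p))
t=grab('scene','pics/s3.png')
cv2.imwrite('pics/w3c.png',np.hstack([cv2.cvtColor(c['img'],cv2.COLOR_RGB2BGR)[:,160:560],cv2.resize(cv2.cvtColor(t['img'],cv2.COLOR_RGB2BGR)[220:340,380:500],(400,400))]))
E
```

```text
t: 7.12
eef_pos: [489.1, -128.0, 197.7]
tcp_rot: [3.141, -0.0, -0.248]
ft_force: [0.8, 0.8, 0.5]
opening: 0.737
[ 489.07213755 -128.46680827  197.65751453] 0.7359101673347145 [-0.32139865 -0.01029191 -0.19241059]
jb2 [315, 205]
sa [304, 30]
```

View pics/w3c.png

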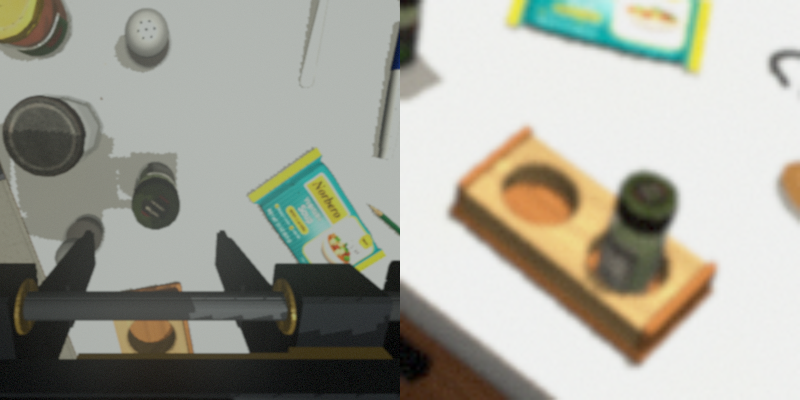

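Jar A stands upright in its hole. Jar B's cap is at (317,205) against a predicted (315,205). I'll descend, grip and lift.

```bash
python3 -m handwheel '[{"hand":0.07,"x":0.001,"y":0,"z":-0.03,"spin":0},{"hand":0.07,"x":0.001,"y":0,"z":-0.06,"spin":0},{"hand":0.07,"x":0.001,"y":0,"z":-0.09,"spin":0},{"hand":0.07,"x":0.001,"y":0,"z":-0.115,"spin":0},{"hand":0.07,"x":0.001,"y":0,"z":-0.132,"spin":0},{"hand":0.07,"x":0.001,"y":0,"z":-0.137,"spin":0},{"hand":0.07,"x":0.001,"y":0,"z":-0.137,"spin":0},{"hand":0.02,"x":0.001,"y":0,"z":-0.137,"spin":0},{"hand":0.02,"x":0.001,"y":0,"z":-0.137,"spin":0},{"hand":0.02,"x":0.001,"y":0,"z":-0.137,"spin":0},{"hand":0.02,"x":0.001,"y":0,"z":-0.137,"spin":0},{"hand":0.02,"x":0.001,"y":0,"z":-0.137,"spin":0},{"hand":0.02,"x":0.001,"y":0,"z":-0.137,"spin":0},{"hand":0.02,"x":0.001,"y":0,"z":-0.137,"spin":0}]'
```

```text
t: 8.38
eef_pos: [490.2, -127.5, 61.2]
tcp_rot: [3.141, -0.001, -0.248]
ft_force: [-1.3, 0.2, 6.9]
opening: 0.427
```

```bash
python3 -m handwheel '[{"hand":0.02,"x":0,"y":0,"z":0.02,"spin":0},{"hand":0.02,"x":0,"y":0,"z":0.05,"spin":0},{"hand":0.02,"x":0,"y":0,"z":0.09,"spin":0},{"hand":0.02,"x":0,"y":0,"z":0.12,"spin":0},{"hand":0.02,"x":-0.01,"y":-0.03,"z":0.13,"spin":0},{"hand":0.02,"x":-0.02,"y":-0.065,"z":0.13,"spin":0},{"hand":0.02,"x":-0.03,"y":-0.1,"z":0.13,"spin":0},{"hand":0.02,"x":-0.04,"y":-0.135,"z":0.13,"spin":0},{"hand":0.02,"x":-0.05,"y":-0.165,"z":0.13,"spin":0},{"hand":0.02,"x":-0.053,"y":-0.181,"z":0.13,"spin":0},{"hand":0.02,"x":-0.053,"y":-0.181,"z":0.13,"spin":0},{"hand":0.02,"x":-0.053,"y":-0.181,"z":0.1,"spin":0},{"hand":0.02,"x":-0.053,"y":-0.181,"z":0.07,"spin":0},{"hand":0.02,"x":-0.053,"y":-0.181,"z":0.045,"spin":0},{"hand":0.02,"x":-0.053,"y":-0.181,"z":0.025,"spin":0},{"hand":0.02,"x":-0.053,"y":-0.181,"z":0.014,"spin":0},{"hand":0.02,"x":-0.053,"y":-0.181,"z":0.01,"spin":0},{"hand":0.02,"x":-0.053,"y":-0.181,"z":0.008,"spin":0},{"hand":0.02,"x":-0.053,"y":-0.181,"z":0.0075,"spin":0},{"hand":0.02,"x":-0.053,"y":-0.181,"z":0.0075,"spin":0}]'
```

```text
t: 10.05
eef_pos: [437.2, -308.2, 69.3]
tcp_rot: [3.141, -0.001, -0.248]
ft_force: [0.5, 0.1, -0.7]
opening: 0.425
```

```bash
python3 -m handwheel '[{"hand":0.02,"x":0,"y":0,"z":-0.001,"spin":0},{"hand":0.02,"x":0,"y":0,"z":-0.001,"spin":0},{"hand":0.07,"x":0,"y":0,"z":-0.001,"spin":0},{"hand":0.07,"x":0,"y":0,"z":-0.001,"spin":0},{"hand":0.07,"x":0,"y":0,"z":-0.001,"spin":0},{"hand":0.07,"x":0,"y":0,"z":-0.001,"spin":0},{"hand":0.07,"x":0,"y":0,"z":0.02,"spin":0},{"hand":0.07,"x":0,"y":0,"z":0.05,"spin":0},{"hand":0.07,"x":0,"y":0,"z":0.09,"spin":0},{"hand":0.07,"x":0,"y":0,"z":0.12,"spin":0},{"hand":0.07,"x":-0.01,"y":0.035,"z":0.13,"spin":0},{"hand":0.07,"x":-0.02,"y":0.07,"z":0.13,"spin":0},{"hand":0.07,"x":-0.03,"y":0.105,"z":0.13,"spin":0},{"hand":0.07,"x":-0.038,"y":0.13,"z":0.13,"spin":0},{"hand":0.07,"x":-0.038,"y":0.141,"z":0.13,"spin":0},{"hand":0.07,"x":-0.038,"y":0.141,"z":0.13,"spin":0},{"hand":0.07,"x":-0.038,"y":0.141,"z":0.13,"spin":0}]'
python3 - <<'E'
from h import *
c=grab('wrist','pics/w4.png');s=state();print(s['eef_pos'],s['opening'],s['ft_force'])
for n,p in dict(sb=(399,-167,88)).items(): print(n,proj(c,p))
t=grab('scene','pics/s4.png')
cv2.imwrite('pics/w4c.png',np.hstack([cv2.cvtColor(c['img'],cv2.COLOR_RGB2BGR)[:,160:560],cv2.resize(cv2.cvtColor(t['img'],cv2.COLOR_RGB2BGR)[220:340,380:500],(400,400))]))
E
```

```text
t: 11.47
eef_pos: [399.8, -167.9, 198.5]
tcp_rot: [3.141, -0.001, -0.247]
ft_force: [-0.1, 0.8, 0.9]
opening: 0.736
[ 399.78348103 -168.37899372  198.29705258] 0.7363223066543609 [ 0.42920935 -0.25084546  0.49873395]
sb [314, 198]
```

View pics/w4c.png

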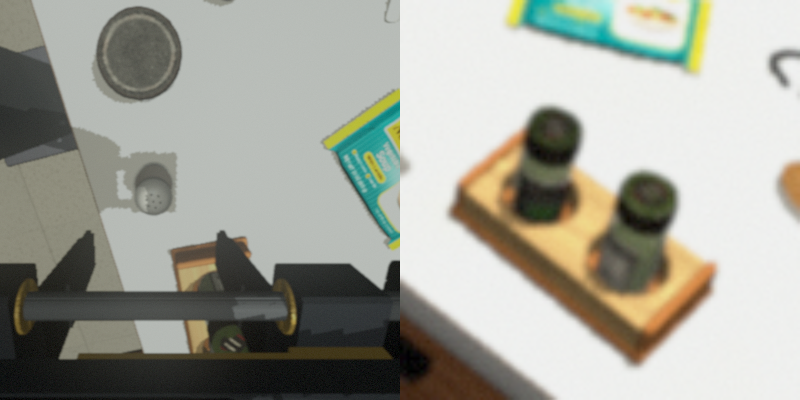

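Both spice jars stand in the rack. Shaker B's dome is at (314,195) against a predicted (314,198). I'll grip it.

```bash
python3 -m handwheel '[{"hand":0.07,"x":0,"y":0.001,"z":-0.03,"spin":0},{"hand":0.07,"x":0,"y":0.001,"z":-0.06,"spin":0},{"hand":0.07,"x":0,"y":0.001,"z":-0.09,"spin":0},{"hand":0.07,"x":0,"y":0.001,"z":-0.12,"spin":0},{"hand":0.07,"x":0,"y":0.001,"z":-0.14,"spin":0},{"hand":0.07,"x":0,"y":0.001,"z":-0.146,"spin":0},{"hand":0.07,"x":0,"y":0.001,"z":-0.146,"spin":0},{"hand":0.02,"x":0,"y":0.001,"z":-0.146,"spin":0},{"hand":0.02,"x":0,"y":0.001,"z":-0.146,"spin":0},{"hand":0.02,"x":0,"y":0.001,"z":-0.146,"spin":0},{"hand":0.02,"x":0,"y":0.001,"z":-0.146,"spin":0},{"hand":0.02,"x":0,"y":0.001,"z":-0.146,"spin":0},{"hand":0.02,"x":0,"y":0.001,"z":-0.146,"spin":0},{"hand":0.02,"x":0,"y":0.001,"z":-0.146,"spin":0}]'
```

```text
t: 12.73
eef_pos: [399.2, -166.6, 52.9]
tcp_rot: [3.141, -0.001, -0.248]
ft_force: [-1.3, 0.3, 9.4]
opening: 0.451
```

```bash
python3 -m handwheel '[{"hand":0.02,"x":0,"y":0,"z":0.02,"spin":0},{"hand":0.02,"x":0,"y":0,"z":0.05,"spin":0},{"hand":0.02,"x":0,"y":0,"z":0.09,"spin":0},{"hand":0.02,"x":0.01,"y":0,"z":0.12,"spin":0},{"hand":0.02,"x":0.02,"y":0.03,"z":0.13,"spin":0},{"hand":0.02,"x":0.03,"y":0.07,"z":0.13,"spin":0},{"hand":0.02,"x":0.035,"y":0.11,"z":0.13,"spin":0},{"hand":0.02,"x":0.04,"y":0.15,"z":0.13,"spin":0},{"hand":0.02,"x":0.045,"y":0.19,"z":0.13,"spin":0},{"hand":0.02,"x":0.05,"y":0.23,"z":0.13,"spin":0},{"hand":0.02,"x":0.055,"y":0.27,"z":0.13,"spin":0},{"hand":0.02,"x":0.06,"y":0.31,"z":0.13,"spin":0},{"hand":0.02,"x":0.065,"y":0.35,"z":0.13,"spin":0},{"hand":0.02,"x":0.07,"y":0.39,"z":0.13,"spin":0},{"hand":0.02,"x":0.075,"y":0.43,"z":0.13,"spin":0},{"hand":0.02,"x":0.08,"y":0.47,"z":0.13,"spin":0},{"hand":0.02,"x":0.084,"y":0.505,"z":0.13,"spin":0},{"hand":0.02,"x":0.084,"y":0.525,"z":0.13,"spin":0},{"hand":0.02,"x":0.084,"y":0.531,"z":0.13,"spin":0},{"hand":0.02,"x":0.084,"y":0.531,"z":0.13,"spin":0}]'
python3 - <<'E'
from h import *
c=grab('wrist','pics/w5.png');s=state();print(s['eef_pos'],s['opening'],s['ft_force'])
for n,p in dict(t2=(483,364,4),t1=(450,294,4),wall=(466,329,24)).items(): print(n,proj(c,p))
t=np.array(grab('top','pics/t5.png')['img'])
cv2.imwrite('pics/w5c.png',cv2.cvtColor(c['img'],cv2.COLOR_RGB2BGR)[:320])
E
```

```text
t: 14.4
eef_pos: [482.3, 365.5, 181.9]
tcp_rot: [3.141, 0.0, -0.246]
ft_force: [0.7, -0.8, -0.2]
opening: 0.452
[482.47322014 364.34505403 181.95703139] 0.4551330877111223 [ 0.61382573 -0.38922532 -1.06440785]
t2 [316, 181]
t1 [303, 246]
wall [308, 221]
```

View pics/w5c.png

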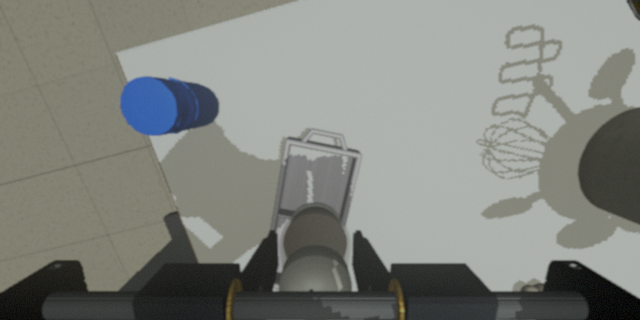

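```bash
python3 - <<'E'
from h import *
c=load('pics/w5.npz')
for p in ((287,138),(360,152)): print(ray(c,*p,32).round(1))
ctr=np.array([466,329]);y=np.array([.42,.905]);x=np.array([.905,-.42])
for sx in(-37,37): print(proj(c,[*(ctr+sx*x+80*y),32]), (ctr+sx*x+80*y).round())
im=cv2.cvtColor(c['img'],cv2.COLOR_RGB2BGR)
for sx,yy in((-37,80),(37,80),(37,0),(-37,0)):
    cv2.circle(im,proj(c,[*(ctr+sx*x+yy*y),32]),2,(0,0,255),-1)
cv2.imwrite('pics/w5d.png',cv2.resize(im[120:260,230:400],None,fx=4,fy=4))
E
```

```text
[468.5 418.2  32. ]
[532.7 388.5  32. ]
[285, 140] [466. 417.]
[361, 155] [533. 386.]
```

View pics/w5d.png

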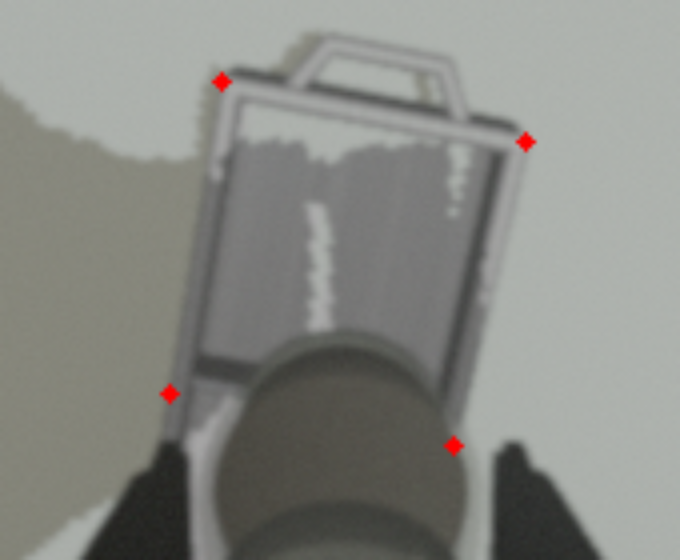

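The tray model fits within about 1 mm, so the compartments are at (482.5,364) and (450,294). I'll lower the shaker.

```bash
python3 -m handwheel '[{"hand":0.02,"x":0,"y":0,"z":-0.03,"spin":0},{"hand":0.02,"x":0,"y":0,"z":-0.06,"spin":0},{"hand":0.02,"x":0,"y":0,"z":-0.085,"spin":0},{"hand":0.02,"x":0,"y":0,"z":-0.105,"spin":0},{"hand":0.02,"x":0,"y":0,"z":-0.116,"spin":0},{"hand":0.02,"x":0,"y":0,"z":-0.121,"spin":0},{"hand":0.02,"x":0,"y":0,"z":-0.124,"spin":0},{"hand":0.02,"x":0,"y":0,"z":-0.125,"spin":0},{"hand":0.02,"x":0,"y":0,"z":-0.126,"spin":0},{"hand":0.02,"x":0,"y":0,"z":-0.126,"spin":0},{"hand":0.02,"x":0,"y":0,"z":-0.126,"spin":0}]'
```

```text
t: 15.42
eef_pos: [483.2, 364.7, 57.0]
tcp_rot: [-3.141, -0.001, -0.248]
ft_force: [0.2, -1.0, 1.1]
opening: 0.45
```

```bash
python3 -m handwheel '[{"hand":0.02,"x":0,"y":0,"z":-0.0005,"spin":0},{"hand":0.07,"x":0,"y":0,"z":-0.0005,"spin":0},{"hand":0.07,"x":0,"y":0,"z":-0.0005,"spin":0},{"hand":0.07,"x":0,"y":0,"z":-0.0005,"spin":0},{"hand":0.07,"x":0,"y":0,"z":-0.0005,"spin":0},{"hand":0.07,"x":0,"y":0,"z":0.02,"spin":0},{"hand":0.07,"x":0,"y":0,"z":0.05,"spin":0},{"hand":0.07,"x":0,"y":0,"z":0.09,"spin":0},{"hand":0.07,"x":0,"y":0,"z":0.12,"spin":0},{"hand":0.07,"x":0.0,"y":-0.04,"z":0.14,"spin":0},{"hand":0.07,"x":0.005,"y":-0.08,"z":0.14,"spin":0},{"hand":0.07,"x":0.01,"y":-0.12,"z":0.14,"spin":0},{"hand":0.07,"x":0.015,"y":-0.16,"z":0.14,"spin":0},{"hand":0.07,"x":0.02,"y":-0.2,"z":0.14,"spin":0},{"hand":0.07,"x":0.025,"y":-0.24,"z":0.14,"spin":0},{"hand":0.07,"x":0.03,"y":-0.28,"z":0.14,"spin":0},{"hand":0.07,"x":0.032,"y":-0.32,"z":0.14,"spin":0},{"hand":0.07,"x":0.032,"y":-0.35,"z":0.14,"spin":0},{"hand":0.07,"x":0.032,"y":-0.361,"z":0.14,"spin":0},{"hand":0.07,"x":0.032,"y":-0.361,"z":0.14,"spin":0}]'
python3 - <<'E'
from h import *
c=grab('wrist','pics/w6.png');s=state();print(s['eef_pos'],s['opening'],s['ft_force'])
for n,p in dict(sa=(515,3,88)).items(): print(n,proj(c,p))
t=grab('scene','pics/s6.png')
cv2.imwrite('pics/w6c.png',np.hstack([cv2.cvtColor(c['img'],cv2.COLOR_RGB2BGR)[:,160:560],cv2.resize(cv2.cvtColor(t['img'],cv2.COLOR_RGB2BGR)[120:240,210:330],(400,400))]))
E
```

```text
t: 17.08
eef_pos: [515.0, 1.5, 196.1]
tcp_rot: [3.141, -0.0, -0.251]
ft_force: [-0.3, 0.1, 0.8]
opening: 0.737
[514.93284642   3.01647503 196.1537239 ] 0.735431481483488 [ 0.44535764  0.95942285 -0.40847546]
sa [314, 198]
```

View pics/w6c.png

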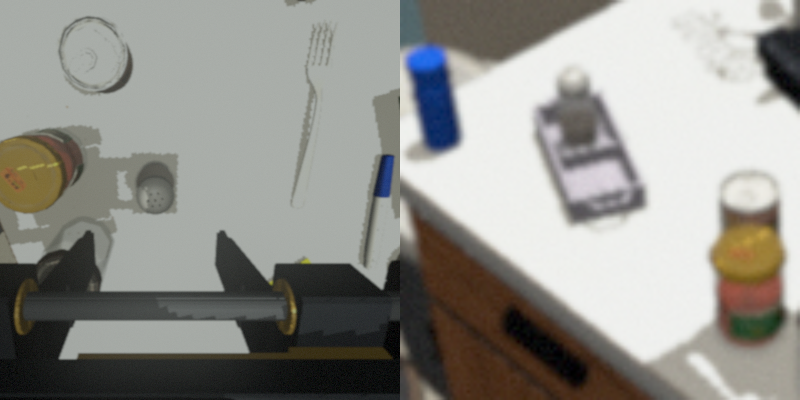

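Shaker B stands in the tray's far compartment. Shaker A's dome is at (315,194) against a predicted (314,198). I'll grip it.

```bash
python3 -m handwheel '[{"hand":0.07,"x":0,"y":0.001,"z":-0.03,"spin":0},{"hand":0.07,"x":0,"y":0.001,"z":-0.06,"spin":0},{"hand":0.07,"x":0,"y":0.001,"z":-0.09,"spin":0},{"hand":0.07,"x":0,"y":0.001,"z":-0.12,"spin":0},{"hand":0.07,"x":0,"y":0.001,"z":-0.138,"spin":0},{"hand":0.07,"x":0,"y":0.001,"z":-0.143,"spin":0},{"hand":0.07,"x":0,"y":0.001,"z":-0.143,"spin":0},{"hand":0.02,"x":0,"y":0.001,"z":-0.143,"spin":0},{"hand":0.02,"x":0,"y":0.001,"z":-0.143,"spin":0},{"hand":0.02,"x":0,"y":0.001,"z":-0.143,"spin":0},{"hand":0.02,"x":0,"y":0.001,"z":-0.143,"spin":0},{"hand":0.02,"x":0,"y":0.001,"z":-0.143,"spin":0},{"hand":0.02,"x":0,"y":0.001,"z":-0.143,"spin":0},{"hand":0.02,"x":0,"y":0.001,"z":-0.143,"spin":0}]'
```

```text
t: 18.35
eef_pos: [515.3, 4.5, 53.9]
tcp_rot: [-3.141, -0.001, -0.248]
ft_force: [-0.1, 0.9, 6.7]
opening: 0.452
```

```bash
python3 -m handwheel '[{"hand":0.02,"x":0,"y":0,"z":0.02,"spin":0},{"hand":0.02,"x":0,"y":0,"z":0.05,"spin":0},{"hand":0.02,"x":0,"y":0,"z":0.09,"spin":0},{"hand":0.02,"x":0,"y":0,"z":0.12,"spin":0},{"hand":0.02,"x":-0.01,"y":0.035,"z":0.13,"spin":0},{"hand":0.02,"x":-0.02,"y":0.07,"z":0.13,"spin":0},{"hand":0.02,"x":-0.03,"y":0.11,"z":0.13,"spin":0},{"hand":0.02,"x":-0.04,"y":0.15,"z":0.13,"spin":0},{"hand":0.02,"x":-0.05,"y":0.19,"z":0.13,"spin":0},{"hand":0.02,"x":-0.06,"y":0.23,"z":0.13,"spin":0},{"hand":0.02,"x":-0.0655,"y":0.265,"z":0.13,"spin":0},{"hand":0.02,"x":-0.0655,"y":0.284,"z":0.13,"spin":0},{"hand":0.02,"x":-0.0655,"y":0.289,"z":0.13,"spin":0},{"hand":0.02,"x":-0.0655,"y":0.289,"z":0.13,"spin":0},{"hand":0.02,"x":-0.0655,"y":0.289,"z":0.1,"spin":0},{"hand":0.02,"x":-0.0655,"y":0.289,"z":0.07,"spin":0},{"hand":0.02,"x":-0.0655,"y":0.289,"z":0.045,"spin":0},{"hand":0.02,"x":-0.0655,"y":0.289,"z":0.025,"spin":0},{"hand":0.02,"x":-0.0655,"y":0.289,"z":0.015,"spin":0},{"hand":0.02,"x":-0.0655,"y":0.289,"z":0.015,"spin":0}]'
python3 -m handwheel '[{"hand":0.02,"x":0,"y":0,"z":-0.005,"spin":0},{"hand":0.02,"x":0,"y":0,"z":-0.009,"spin":0},{"hand":0.02,"x":0,"y":0,"z":-0.011,"spin":0},{"hand":0.02,"x":0,"y":0,"z":-0.012,"spin":0},{"hand":0.02,"x":0,"y":0,"z":-0.012,"spin":0}]'
```

```text
t: 20.02
eef_pos: [449.0, 292.0, 66.5]
tcp_rot: [3.139, 0.003, -0.25]
ft_force: [-0.1, -0.5, -1.6]
opening: 0.456
t: 20.43
eef_pos: [450.0, 293.6, 57.8]
tcp_rot: [-3.14, -0.002, -0.248]
ft_force: [-1.2, -3.8, 11.1]
opening: 0.454
```

Contact on the tray floor. I'll release, rise, move aside and take a final look.

```bash
python3 -m handwheel '[{"hand":0.07,"x":0,"y":0,"z":0,"spin":0},{"hand":0.07,"x":0,"y":0,"z":0,"spin":0},{"hand":0.07,"x":0,"y":0,"z":0,"spin":0},{"hand":0.07,"x":0,"y":0,"z":0,"spin":0},{"hand":0.07,"x":0,"y":0,"z":0.02,"spin":0},{"hand":0.07,"x":0,"y":0,"z":0.05,"spin":0},{"hand":0.07,"x":0,"y":0,"z":0.09,"spin":0},{"hand":0.07,"x":0,"y":0,"z":0.12,"spin":0},{"hand":0.07,"x":0,"y":-0.03,"z":0.15,"spin":0},{"hand":0.07,"x":0,"y":-0.07,"z":0.17,"spin":0},{"hand":0.07,"x":0,"y":-0.11,"z":0.18,"spin":0},{"hand":0.07,"x":0,"y":-0.13,"z":0.18,"spin":0},{"hand":0.07,"x":0,"y":-0.14,"z":0.18,"spin":0},{"hand":0.07,"x":0,"y":-0.14,"z":0.18,"spin":0},{"hand":0.07,"x":0,"y":-0.14,"z":0.18,"spin":0}]'
python3 - <<'E'
from h import *
c=grab('wrist','pics/w7.png');s=state();print(s['eef_pos'],s['opening'],s['ft_force'])
t=grab('scene','pics/s7.png');b=lambda c:cv2.cvtColor(c['img'],cv2.COLOR_RGB2BGR)
cv2.imwrite('pics/w7c.png',np.hstack([b(c)[:,180:480],cv2.resize(b(t)[120:340,200:500],None,fx=5/3,fy=400/220)]))
E
```

```text
t: 21.68
eef_pos: [449.5, 153.8, 236.0]
tcp_rot: [-3.142, 0.0, -0.249]
ft_force: [0.3, 0.3, -0.1]
opening: 0.738
[449.49928566 154.26070401 235.82693356] 0.7377087845462983 [-0.49536418  0.1307569  -0.0144072 ]
```

View pics/w7c.png

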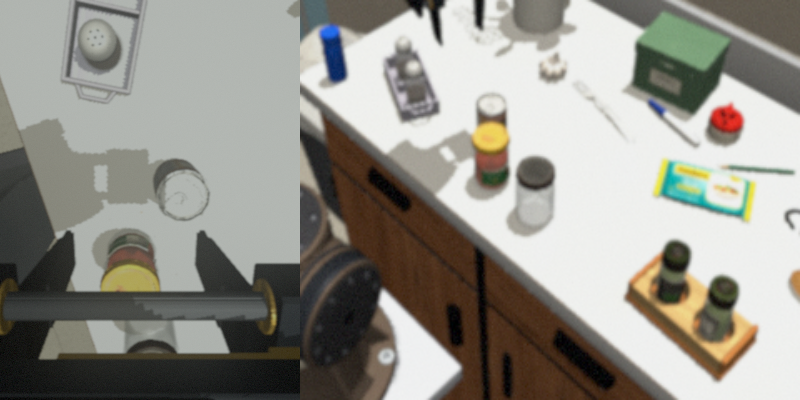

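All four stand upright in their places and the bystanders look unmoved. I'll hand in.

```bash
python3 -c "
from cell import job_done
print(job_done())"
```

```text
the job is handed in; nothing more can be done
None
```

The job is handed in, at about 22 s on the robot's clock. Both spice jars are in the rack's two holes, and both shakers are in the tray's two compartments.

- **Setting down:** each piece was lowered to its floor before release. I felt contact of 13 N for the first jar and 11 N for the second shaker. The other two showed only about 1 N or none before a last step down of 0.5–1 mm, which I didn't measure.
- **Last pictures:** all four stand upright, one to each place. The wide jars, tin and blue look-alike appear unmoved by eye; I didn't measure them.
- **Robot:** the gripper was clear at the end, with force readings near zero.
- **Disagreements:** the camera views differed by up to 6 mm at first (shaker B's y position). The wrist pictures settled this to about 2 mm. One call was rejected as malformed before anything moved, and I resent it in full.

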